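# Load the tin leak tester and clamp it to the click

## Task

Run the leak tester: pull its tray out to the stop, stand every small white sample tin that is on the bench upright in the tray, one to a pocket, then push the tray fully home. Then slide the lock grip on its roof to its end stop, and last turn the black cap on the roof clockwise until the screw is fully down and the cap's slip clutch clicks through for a good eighth of a turn. Leave the jar, the pouch and the tape roll alone.

Things in the scene. Friction and masses are not known exactly. Their poses are not given: they have to be found in the camera images.
- tester: Leak tester, a fixed grey steel box on the bench, 200 deep (its x) x 190 wide (its y) x 102 mm high, roof top at z = 102 mm. Origin: on the bench under the middle of its footprint, 97 mm behind its open front and 103 mm ahead of its back. The tray comes out of the front, along the tester's own -x; the box stands so that this points roughly to the robot's right (world -y), and its own +y points roughly towards the robot.
- tray (a joint): How far the tray is drawn out along the tester's -x, m: 0 fully home, 0.190 at its stop. Light friction (about 1.5 N); it stays where it is left.
- tray_handle (a point): Middle of the bar of the tray's pull handle (moves with the tray): a level bar of 10 mm diameter and 90 mm length along the tester's y, 37 mm in front of the outer face of the tray's front panel, 76 mm above the bench; free above and below. The panel's top edge is 97 mm above the bench.
- tray_floor (a point): Centre of the top of the tray's floor (moves with the tray), 12 mm above the bench; axes as the tester's. The tray has 2 x 2 square pockets, each 76 mm wide, parted and ringed by 4 mm walls 20 mm high; their centres are at x, y = +-40 mm from this point. The front panel stands 94 mm ahead (-x) of it and is 85 mm high above the floor. With the tray at its stop the middle of the rear pockets is 57 mm outside the box.
- pocket0 (a point): Centre of the floor of the front pocket at (-40, -40) mm of the tray (moves with the tray).
- pocket1 (a point): The same of the front pocket at (-40, +40) mm.
- pocket2 (a point): The same of the rear pocket at (+40, -40) mm.
- pocket3 (a point): The same of the rear pocket at (+40, +40) mm.
- lock (a joint): Travel of the lock grip along the tester's +y (towards the robot), m: 0 at the unlocked end, 0.050 at its end stop (locked); starts near 0. Friction about 2 N; it stays where it is left.
- lock_top (a point): Middle of the top of the lock grip (moves with it): a black block 26 mm (tester's x) x 16 mm (tester's y, the way it slides) x 32 mm high that stands on a flat track on the roof; its top is 141 mm above the bench.
- screw (a joint): Angle of the clamp screw with its steel collar, rad: grows clockwise seen from above; stop (fully down) at 3.80; starts at 0.5 to 2.2. It turns with the cap until it meets the stop.
- cap_slip (a joint): Slip of the cap against the screw in its clutch, rad: 0 at the start, grows when the cap is turned on clockwise after the screw has met its stop, at a steady 0.22 N m (smooth here; it counts as clicking). A cap turned back takes the screw with it.
- cap_center (a point): On the axis of the cap, 24 mm above its foot and 146 mm above the bench. The cap is a black fluted cylinder of 31 mm diameter and 36 mm height (122 to 158 mm above the bench), upright on a steel collar of 42 mm diameter; turns about the vertical. No upper limit to its turning.
- tin0: Small white sample tin with a white lid: body 60 mm, lid 62 mm in diameter, 70 mm high, 90 to 180 g; origin at the middle of its underside, z up. Two to four of the four are there, standing on the bench (absent ones read None). Behind them, from about world x = 0.60 m on, the belt of the bench's sealer overhangs the bench.
- tin1: Small white sample tin with a white lid: body 60 mm, lid 62 mm in diameter, 70 mm high, 90 to 180 g; origin at the middle of its underside, z up. Two to four of the four are there, standing on the bench (absent ones read None). Behind them, from about world x = 0.60 m on, the belt of the bench's sealer overhangs the bench.
- tin2: Small white sample tin with a white lid: body 60 mm, lid 62 mm in diameter, 70 mm high, 90 to 180 g; origin at the middle of its underside, z up. Two to four of the four are there, standing on the bench (absent ones read None). Behind them, from about world x = 0.60 m on, the belt of the bench's sealer overhangs the bench.
- tin3: Small white sample tin with a white lid: body 60 mm, lid 62 mm in diameter, 70 mm high, 90 to 180 g; origin at the middle of its underside, z up. Two to four of the four are there, standing on the bench (absent ones read None). Behind them, from about world x = 0.60 m on, the belt of the bench's sealer overhangs the bench.
- bean_jar: Bystander: clear jar with a black lid, 66 mm diameter x 108 mm high; origin under it.
- pouch: Bystander: dark standing pouch, 49 x 75 x 130 mm; origin under it.
- tape_roll: Bystander: white roll of tape lying flat, 104 mm diameter x 48 mm high; origin under it.

How it is judged:
By the outcome, as a careful person would: the job done as asked, in the order asked, and still so for the second after the job is handed in, with the robot touching nothing.
Of tin0, tin1, tin2, tin3 only 2 to 4 are there at a start; the rules pass over those that are not, and their reading is None.
At some moment in a run one of tin0, tin1, tin2, tin3 may be knocked a few centimetres aside while the robot is not near it.
It also fails if it takes over 210 s, if anything falls off the work surface, if the arm or the gripper's body presses on something with over 40 N, if the wrist force passes 120 N, or if a joint passes its speed limit or range.

## Robot

A 6-joint arm with a two-finger parallel gripper is mounted at the origin on a cart in front of the work surface, level with it; the furniture and walls round the work are solid. World frame = base frame: x ahead of the robot, y to its left, z up, the work surface at z = 0. Lengths are in m, angles in rad, forces in N, time in s.
With the tool pointing down it reaches from about 0.325 to 0.775 m from the base axis. Payload 9.3 kg.
Tool frame: the origin (TCP) lies between the finger pads; the fingertips stand bot.finger_overhang ahead of it and the grasp point (between the pads) lies 2 mm behind it (bot.finger_overhang is the distance from the TCP to the fingertips, in m); z points along the fingers, y is the line along which they close (so a half turn about z gives the same grasp; the last joint's range is limited). The gripper opens to 85 mm and grips with 20 to 120 N. Pads are 22 mm wide; open, the fingers measure 114 mm over their backs; the gripper's body (76 mm by 85 mm) begins 54 mm behind the grasp point. The pads swing forward as they close: fully open they stand 13 mm farther back than shut.
Start: joints at [-1.267, 0.259, 0.021, 1.334, 0, 1.418], TCP at [0.243, -0.494, 0.21] pointing down, gripper open.
Joint ranges: [-3.04, 3.04], [-0.91, 1.82], [-1.04, 1.36], [-1.92, 1.95], [-1.52, 1.45], [-3.14, 3.14]. Speed limits (rad/s): [2.22, 2.22, 2.79, 3.14, 3.14, 3.14].

## Interface

Orientations are given as a unit quaternion [w, x, y, z].
In Python, from rig import bot gives the robot as it stands. Calls block until the motion is done:
- bot.goto(position, orientation): joint-space move of the TCP to a pose.
- bot.movel(position, ori=None, max_speed=0.15): straight line of the TCP; ori=None keeps the orientation; max_speed is the mean speed in m/s.
- bot.move_joints(angles): joint-space move.
- bot.ungrasp() and bot.grab(grasp_force=None): open the fingers fully, or close them until they stop; grasp_force is the grip in N (None keeps the last).
- bot.sleep(seconds).
- bot.inverse_kinematics(position, orientation): joint angles nearest the present ones, or None.
- bot.observe(): the state.
- bot.camera(name): name is "side" or "top" or "wrist"; returns a dict with "img" (384x512x3 uint8, blue, green, red), "range_z" (384x512 float32, m along the optical axis (not along the pixel's ray), 0 where there is no reading), "vertical_fov" (degrees; the focal length in pixels is half the picture's height over the tangent of half this angle, whatever the lens; pixels are square), "cx", "cy" (the principal point, pixels), "dist_coeffs" ([k1, k2, p1, p2, k3] as OpenCV has them; the pictures are not rectified), "extrinsics" (4x4, takes a point from camera to world coordinates). Camera axes: x right, y down, z forward; pixel columns grow to the right and rows downward; lengths in m; the calibration is good to about 2 mm. A picture is of the moment at which its call begins.
A pose or a line that the arm cannot do raises bot.Unreachable and nothing moves.
- bot.finish_job(): hands the job in; it is judged then, once.
The state is a dict: "time_s": time; "joints": joint angles; "qd": joint speeds; "tau": joint torques, N m; "ee_pos": TCP position; "orientation": TCP orientation; "ft_force": force on the tool from outside, world axes, zero at the start; "wrist_torque": the same for the moment, N m; "gripper_width": finger opening in m; "grip_force": force on a finger pad.
Only numpy, scipy, OpenCV 4.12 (cv2) and the standard library are available. Lean on these libraries where they do the work, as an engineer would, in place of code of your own. Each camera call takes 0.05 s, during which the arm holds its last target. There are 200 camera calls.

## Working session

There is one attempt and no reset: what is moved stays moved. The work goes in short steps, each a Python script; the robot and the scene stay as the last script left them, time stands still between calls to the robot, and variables do not carry over. Pictures are saved under pics/ and viewed, at most 15 in all, crops included, and the job is handed in when it is done.

```bash
ls; mkdir -p pics
python3 - <<'E'
from rig import bot
import cv2,numpy as np
o=bot.observe();print(o['time_s'],o['ee_pos'],o['orientation'],o['gripper_width'],bot.finger_overhang)
for n in ("top","side"):
    c=bot.camera(n);cv2.imwrite(f"pics/{n}0.png",c["img"]);np.savez(f"pics/{n}0.npz",**c)
    print(n,c["vertical_fov"],c["cx"],c["cy"],c["dist_coeffs"],np.round(c["extrinsics"],3).tolist())
E
```

```text
pics
0.0 [ 0.24249086 -0.49330542  0.20957671] [-6.57097779e-04  9.74030834e-01  2.26414443e-01 -4.42152276e-05] 0.08549386933941455 0.017
top 42.34664145846454 258.1829498182157 191.1854708718708 [-0.13899054  0.          0.          0.          0.        ] [[-0.002, -0.993, 0.117, 0.228], [-1.0, 0.003, 0.005, -0.063], [-0.005, -0.117, -0.993, 2.132], [0.0, 0.0, 0.0, 1.0]]
side 49.17520509056782 256.5461258130649 198.91244570030813 [0.05431461 0.         0.         0.         0.        ] [[0.981, -0.075, 0.177, 0.119], [-0.192, -0.443, 0.876, -1.747], [0.013, -0.893, -0.449, 0.972], [0.0, 0.0, 0.0, 1.0]]
```

View pics/top0.png

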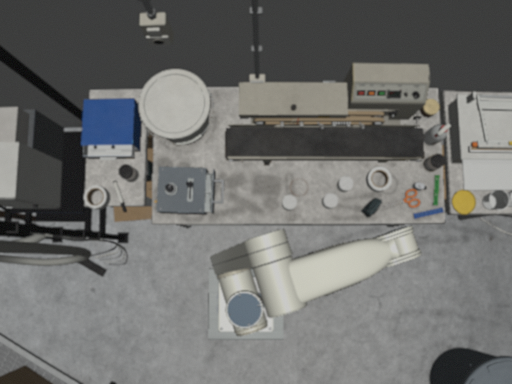

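View pics/side0.png

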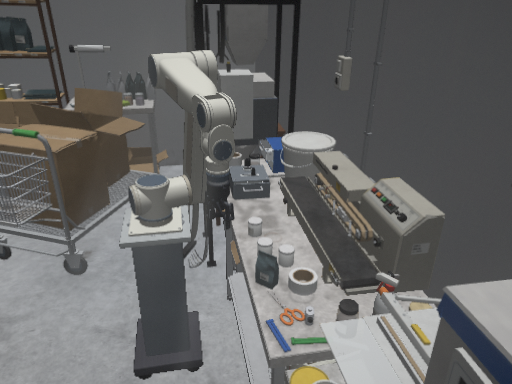

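The top view shows the tester at about (185,190), with its cap at (170,188), lock slot at (190,187) and handle at (216,187). White tins are at about (289,202), (331,201) and (346,184), the pouch at (372,207), the tape roll at (379,180) and the jar at (432,162). The side view agrees: three tins. Next I'll get rough positions and take closer wrist views.

```bash
cat > h.py <<'E'
from rig import bot
import cv2,numpy as np
from scipy.spatial.transform import Rotation as R
def K(c):
    f=c["img"].shape[0]/2/np.tan(np.radians(c["vertical_fov"])/2)
    return np.array([[f,0,c["cx"]],[0,f,c["cy"]],[0,0,1.]])
def onplane(c,px,z):
    px=np.asarray(px,float).reshape(-1,1,2)
    n=cv2.undistortPoints(px,K(c),np.asarray(c["dist_coeffs"],float)).reshape(-1,2)
    E=np.asarray(c["extrinsics"]);d=np.c_[n,np.ones(len(n))]@E[:3,:3].T;o=E[:3,3]
    return o+d*((z-o[2])/d[:,2])[:,None]
def quat(yaw,tilt=None):  # tool down, tool y (closing line) at angle yaw from world x in the plane
    y=np.array([np.cos(yaw),np.sin(yaw),0]);z=np.array([0,0,-1.]);x=np.cross(y,z)
    q=R.from_matrix(np.c_[x,y,z]).as_quat();return q[[3,0,1,2]]
def load(n): return dict(np.load(f"pics/{n}.npz"))
def snap(cam,name):
    c=bot.camera(cam);cv2.imwrite(f"pics/{name}.png",c["img"]);np.savez(f"pics/{name}.npz",**c);return c
def white(c,zr=(0.05,0.09)):
    """white tin lids: blobs of colour, cast on plane z=.07"""
    hsv=cv2.cvtColor(c["img"],cv2.COLOR_BGR2HSV)
    return hsv
E
python3 - <<'E'
from h import *
t=load("top0")
for n,p,z in [("tinA",(289,202),.07),("tinB",(331,201),.07),("tinC",(346,184),.07),("cap",(170,188),.158),("handle",(216,187),.076),("tape",(379,180),.048),("pouch",(372,207),.13),("ring",(302,186),0)]:
    print(n,onplane(t,p,z).round(3))
for p in [(159,169),(208,168),(208,212),(159,212)]: print("roof",onplane(t,p,.102).round(3))
i=cv2.resize(t["img"][155:225,145:395],None,fx=3.2,fy=3.2,interpolation=cv2.INTER_CUBIC);cv2.imwrite("pics/crop1.png",i)
o=bot.observe()
for yaw in (0,np.pi/2,-np.pi/2,np.pi):
    for p in [(.45,0.25,.45),(.45,0.05,.45),(.45,-.25,.4),(.45,-.4,.4)]:
        q=bot.inverse_kinematics(p,quat(yaw)); print(yaw,p,None if q is None else np.round(q,2))
E
```

```text
tinA [[ 0.426 -0.181  0.07 ]]
tinB [[ 0.43  -0.357  0.07 ]]
tinC [[ 0.501 -0.422  0.07 ]]
cap [[0.475 0.303 0.158]]
handle [[0.489 0.124 0.076]]
tape [[ 0.521 -0.569  0.048]]
pouch [[ 0.399 -0.517  0.13 ]]
ring [[ 0.502 -0.242  0.   ]]
roof [[0.562 0.362 0.102]]
roof [[0.566 0.156 0.102]]
roof [[0.382 0.154 0.102]]
roof [[0.382 0.358 0.102]]
0 (0.45, 0.25, 0.45) None
0 (0.45, 0.05, 0.45) [-0.08  0.14  0.48  1.91  0.    1.5 ]
0 (0.45, -0.25, 0.4) [-0.67  0.22  0.45  1.8   0.    0.9 ]
0 (0.45, -0.4, 0.4) [-0.87  0.4   0.71  1.89  0.    0.7 ]
1.5707963267948966 (0.45, 0.25, 0.45) None
1.5707963267948966 (0.45, 0.05, 0.45) [-0.08  0.14  0.48  1.91  0.   -0.08]
1.5707963267948966 (0.45, -0.25, 0.4) [-0.67  0.22  0.45  1.8   0.   -0.67]
1.5707963267948966 (0.45, -0.4, 0.4) [-0.87  0.4   0.71  1.89  0.   -0.87]
-1.5707963267948966 (0.45, 0.25, 0.45) None
-1.5707963267948966 (0.45, 0.05, 0.45) [-0.08  0.14  0.48  1.91  0.    3.07]
-1.5707963267948966 (0.45, -0.25, 0.4) [-0.67  0.22  0.45  1.8   0.    2.47]
-1.5707963267948966 (0.45, -0.4, 0.4) [-0.87  0.4   0.71  1.89  0.    2.28]
3.141592653589793 (0.45, 0.25, 0.45) None
3.141592653589793 (0.45, 0.05, 0.45) [-0.08  0.14  0.48  1.91  0.   -1.65]
3.141592653589793 (0.45, -0.25, 0.4) [-0.67  0.22  0.45  1.8   0.   -2.24]
3.141592653589793 (0.45, -0.4, 0.4) [-0.87  0.4   0.71  1.89  0.   -2.44]
```

View pics/crop1.png

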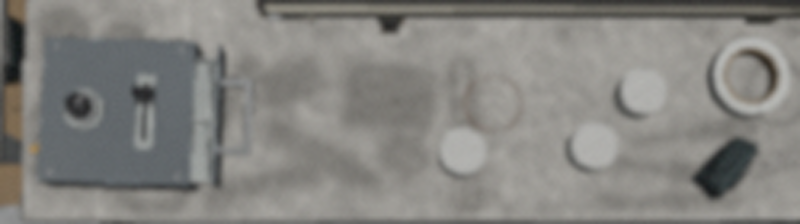

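The crop confirms three tins (crop px (463,151), (594,146), (641,92)). It also shows the lock grip at its far end (143,92), the cap at (78,104) and the handle bar near x≈247. Next come the wrist views.

Run:
```python
from h import *
bot.goto((.46,-.33,.36),quat(0)); c=snap("wrist","w_tins")
print(np.round(c["extrinsics"],3).tolist(),c["vertical_fov"],bot.observe()["time_s"])
for z in (.42,.39,.36):
    if bot.inverse_kinematics((.46,.19,z),quat(0)) is not None: break
print(z);bot.goto((.46,.19,z),quat(0)); d=snap("wrist","w_test")
print(np.round(d["extrinsics"],3).tolist(),bot.observe()["time_s"])
cv2.imwrite("pics/w01.png",cv2.resize(np.hstack([c["img"],d["img"]]),(800,300),interpolation=cv2.INTER_AREA))
```

```text
[[1.0, -0.001, -0.001, 0.459], [-0.002, -0.961, -0.278, -0.26], [-0.0, 0.278, -0.961, 0.524], [0.0, 0.0, 0.0, 1.0]] 68.60670907341478 1.3333
0.42
[[1.0, -0.001, 0.0, 0.46], [-0.001, -0.96, -0.279, 0.26], [0.0, 0.279, -0.96, 0.584], [0.0, 0.0, 0.0, 1.0]] 3.275
```

View pics/w01.png

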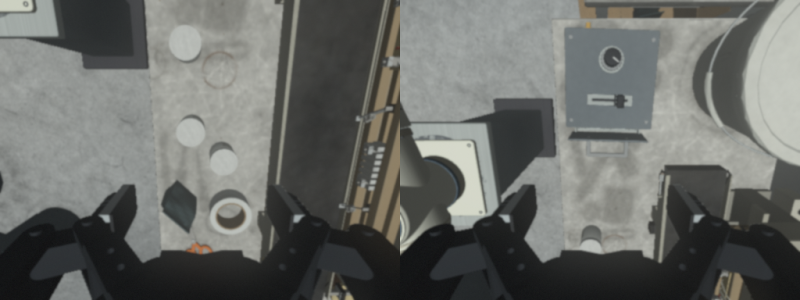

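Wrist views: the three tins are at half-scale px (185,42), (190,130) and (223,158). The tester roof spans (566..659, 27..130) with the cap at (611,59), the lock at (620,101), the panel at row 136 and the handle at row 150.

```bash
cat >> h.py <<'E'
def tins(c,z=.07,lo=150,ox=False):
    """centres of round light blobs of about 62 mm diameter on plane z"""
    g=cv2.cvtColor(c["img"],cv2.COLOR_BGR2HSV); out=[]
    for th in range(130,230,4):
        m=((g[...,2]>th)&(g[...,1]<45)).astype(np.uint8)
        for k in cv2.findContours(m,cv2.RETR_EXTERNAL,cv2.CHAIN_APPROX_NONE)[0]:
            if len(k)<25: continue
            h=cv2.convexHull(k)
            P=onplane(c,h.reshape(-1,2),z)[:,:2]
            if (np.ptp(P,0)>.3).any() or cv2.contourArea(k)<.93*cv2.contourArea(h): continue
            (x,y),r=cv2.minEnclosingCircle(P.astype(np.float32))
            a=cv2.contourArea(cv2.convexHull(P.astype(np.float32)))
            if .027<r<.036 and a>.85*np.pi*r*r: out.append((abs(np.sqrt(a/np.pi)-.031),x,y,r,th))
    res=[]
    for o in sorted(out):
        if all(np.hypot(o[1]-q[1],o[2]-q[2])>.03 for q in res): res.append(o)
    return np.array(res)
E
python3 - <<'E'
from h import *
c=load("w_tins");print(tins(c).round(4))
d=load("w_test");im=d["img"]
hsv=cv2.cvtColor(im,cv2.COLOR_BGR2HSV)
print("roof hsv",hsv[60,230],hsv[150,300],"bench",hsv[60,345],hsv[180,300], hsv[20,60])
m=cv2.inRange(hsv,(95,30,60),(125,120,140))
n,l,s,_=cv2.connectedComponentsWithStats(m); i=l[60,230]; print(s[i])
k=max(cv2.findContours((l==i).astype(np.uint8),cv2.RETR_EXTERNAL,cv2.CHAIN_APPROX_NONE)[0],key=cv2.contourArea)
P=onplane(d,k.reshape(-1,2),.102)[:,:2].astype(np.float32)
rr=cv2.minAreaRect(P);print(rr);print(cv2.boxPoints(rr).round(4))
cr=im[20:205,195:345];cv2.imwrite("pics/crop2.png",cv2.resize(cr,None,fx=3.2,fy=3.2,interpolation=cv2.INTER_CUBIC))
E
```

```text
[[ 1.000e-04  4.288e-01 -1.822e-01  3.260e-02  1.660e+02]
 [ 1.000e-03  4.348e-01 -3.587e-01  3.120e-02  1.700e+02]
 [ 1.300e-03  5.072e-01 -4.263e-01  3.130e-02  1.740e+02]]
roof hsv [ 96  21 121] [ 99  21 123] bench [ 30  11 141] [ 97  20 115] [ 75   7 155]
[     0      0    512    384 196377]
((0.45527005195617676, 0.04265272617340088), (0.7430518269538879, 1.1358479261398315), 89.95014953613281)
[[-0.113  -0.3284]
 [ 1.0229 -0.3294]
 [ 1.0235  0.4137]
 [-0.1123  0.4147]]
```

View pics/crop2.png

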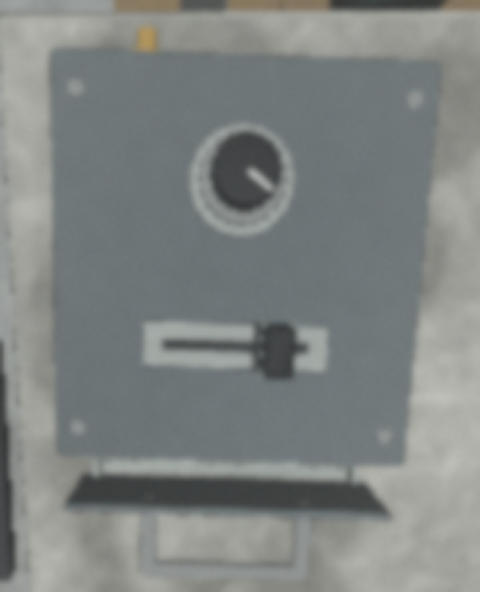

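The crop shows the roof corners at about (50,48), (440,62), (403,465) and (57,455). The cap is at (246,171), the lock grip at (278,350), the panel top at row 480–512 and the handle bar at about row 569, x 140–305.

Run:
```python
from h import *
d=load("w_test");im=d["img"]
hsv=cv2.cvtColor(im,cv2.COLOR_BGR2HSV)
m=cv2.inRange(hsv,(88,16,95),(110,60,150));m[:30]=0;m[170:]=0;m[:,:200]=0;m[:,340:]=0
m=cv2.morphologyEx(m,cv2.MORPH_OPEN,np.ones((9,9)))
k=max(cv2.findContours(m,cv2.RETR_EXTERNAL,cv2.CHAIN_APPROX_NONE)[0],key=cv2.contourArea)
P=onplane(d,k.reshape(-1,2),.102)[:,:2].astype(np.float32)
rr=cv2.minAreaRect(P);print(rr);print(cv2.boxPoints(rr).round(4))
px=lambda x,y:(x/3.2+195,y/3.2+20)
print("corners",onplane(d,[px(50,48),px(440,62),px(403,465),px(57,455)],.102).round(4).tolist())
# cap top: dark ellipse; lock
g=hsv[...,2]
mm=((g<75).astype(np.uint8)); 
for nm,(x,y),z in (("cap",px(240,160),.158),("lock",px(282,345),.141)):
    n,l,s,ce=cv2.connectedComponentsWithStats(mm);i=l[int(y),int(x)];print(nm,i,s[i],onplane(d,ce[i],z).round(4))
print("lock top hand",onplane(d,[px(262,322),px(293,322),px(293,360),px(262,360)],.141).round(4).tolist())
print("cap top hand",onplane(d,[px(246,171),px(246,130),px(246,211),px(210,171),px(282,171)],.158).round(4).tolist())
print("collar",onplane(d,[px(243,180)],.12).round(4))
print("bar",onplane(d,[px(140,569),px(305,569),px(222,569)],.081).round(4).tolist())
print("panel top edge",onplane(d,[px(66,508),px(390,516),px(82,478),px(362,482)],.097).round(4).tolist())
```

```text
((0.4783230721950531, 0.26573747396469116), (0.19595204293727875, 0.18545766174793243), 88.25008392333984)
[[0.3826 0.1706]
 [0.568  0.165 ]
 [0.574  0.3608]
 [0.3886 0.3665]]
corners [[0.3876, 0.3673, 0.102], [0.5755, 0.3612, 0.102], [0.5699, 0.1636, 0.102], [0.382, 0.1692, 0.102]]
cap 4 [262  62  20  23 289] [[0.4777 0.3072 0.158 ]]
lock 18 [274 122  14  16 143] [[0.4961 0.2278 0.141 ]]
lock top hand [[0.4892, 0.241, 0.141], [0.5041, 0.2409, 0.141], [0.5046, 0.2231, 0.141], [0.4896, 0.2231, 0.141]]
cap top hand [[0.4799, 0.3063, 0.158], [0.4796, 0.3228, 0.158], [0.4801, 0.2897, 0.158], [0.464, 0.3063, 0.158], [0.4957, 0.3063, 0.158]]
collar [[0.4803 0.3064 0.12  ]]
bar [[0.4242, 0.0975, 0.081], [0.521, 0.0974, 0.081], [0.4723, 0.0974, 0.081]]
panel top edge [[0.3848, 0.1384, 0.097], [0.5656, 0.1336, 0.097], [0.3944, 0.1554, 0.097], [0.549, 0.1531, 0.097]]
```

Tester pose: origin about (0.4787, 0.2624), +x axis at 88.3° in world. The bar-to-panel distance comes out at 38 mm against the given 37 mm, so the measurement holds. The tray is already about 28 mm out. I'll hook the bar from inside with closed fingers and pull.

```bash
cat >> h.py <<'E'
T0=np.array([.4787,.2624]);A=np.radians(88.35)
X=np.array([np.cos(A),np.sin(A)]);Y=np.array([-np.sin(A),np.cos(A)])
def tw(x,y,z): return np.array([*(T0+x*X+y*Y),z])
YAWX=A; YAWY=A-np.pi/2   # closing along tester x / y
def F(): return np.array(bot.observe()["ft_force"])
def push(p,dirn,maxd,fmax,step=.004,sp=.05):
    """advance in steps along dirn until the force rises by fmax; returns distance"""
    f0=F();p=np.array(p,float);d=0
    while d<maxd:
        d+=step;bot.movel(p+d*dirn,max_speed=sp);f=(F()-f0)@dirn
        if -f>fmax: break
    return d,f,np.array(bot.observe()["ee_pos"])
E
python3 - <<'E'
from h import *
q=quat(YAWY); s=tw(-.1435,-.002,.0)[:2]
print(s)
bot.goto((*s,.18),q);bot.grab(20);print(bot.observe()["gripper_width"])
f0=F();bot.movel((*s,.077),max_speed=.08);print((F()-f0).round(2))
D=np.r_[-X,0]
p=np.r_[s,.077]
bot.movel(p+.135*D,max_speed=.1);print((F()-f0).round(2))
d,f,e=push(p+.135*D,D,.06,10);print(d,f,e,bot.observe()["time_s"])
bot.movel(e-.004*D);bot.movel(e-.004*D+[0,0,.11]);
bot.goto((.46,.0,.42),quat(0));c=snap("wrist","w_open")
cv2.imwrite("pics/open.png",c["img"])
E
```

```text
[0.47656724 0.11890191]
-0.0002721940691601468
[-0.31 -0.25 -0.79]
[-0.67 -0.57 -0.58]
0.060000000000000026 -0.5874828991968178 [ 0.47092702 -0.07623342  0.07697457] 11.7083
```

View pics/open.png

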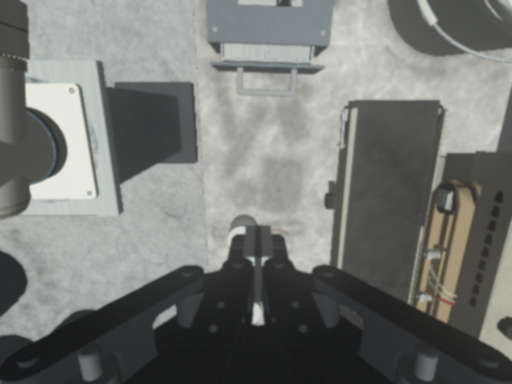

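The wrist view shows the tray still nearly in: panel at row 68, bar at row 92, columns 238–296. The hook missed the bar, so I'll check where the bar is.

Run:
```python
from h import *
c=load("w_open")
print("bar",onplane(c,[(238,92),(296,92),(266,92)],.081).round(4).tolist())
print("panel front",onplane(c,[(212,69),(323,71)],.097).round(4).tolist())
print("roof front",onplane(c,[(209,43),(327,45)],.102).round(4).tolist())
i=c["img"][20:120,190:350];cv2.imwrite("pics/crop3.png",cv2.resize(i,None,fx=4,fy=4,interpolation=cv2.INTER_CUBIC))
z=c["range_z"];E=c["extrinsics"];k=K(c)
def pt(u,v):
    n=cv2.undistortPoints(np.array([[[u,v]]],float),k,c["dist_coeffs"]).ravel();d=z[v,u];return (E@[n[0]*d,n[1]*d,d,1])[:3].round(4)
for u,v in [(266,91),(266,92),(266,93),(266,90),(240,84),(270,66),(270,68),(270,55),(230,40)]: print(u,v,pt(u,v))
```

```text
bar [[0.4258, 0.096, 0.081], [0.5236, 0.0961, 0.081], [0.473, 0.0961, 0.081]]
panel front [[0.3859, 0.13, 0.097], [0.5636, 0.1271, 0.097]]
roof front [[0.3837, 0.1666, 0.102], [0.5662, 0.1638, 0.102]]
266 91 [0.473  0.0977 0.0801]
266 92 [0.473  0.0961 0.081 ]
266 93 [0.473  0.0944 0.0819]
266 90 [0.473  0.0992 0.0811]
240 84 [0.4295 0.1086 0.0831]
270 66 [0.4786 0.1344 0.0973]
270 68 [0.4792 0.1331 0.0842]
270 55 [0.4816 0.1641 0.0143]
230 40 [0.4164 0.1707 0.1024]
```

View pics/crop3.png

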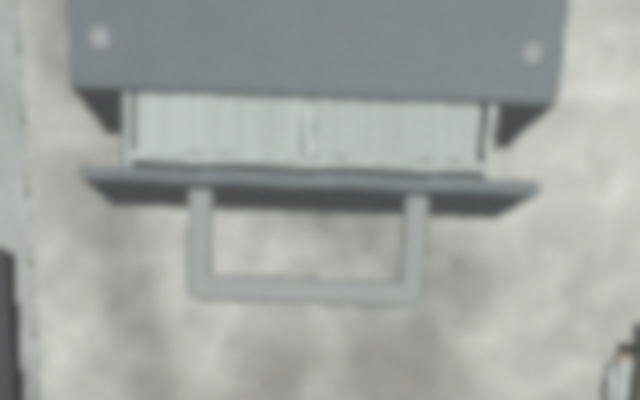

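The bar is where I measured it, with its top at z = 0.081. I'll use the wrist depth to find where the fingertips really are.

Run:
```python
from h import *
o=bot.observe();print(o["ee_pos"],np.round(o["ft_force"],2),o["gripper_width"])
c=load("w_open");z=c["range_z"];E=c["extrinsics"];k=K(c)
for u,v in [(250,228),(258,228),(266,228),(250,235),(262,240),(258,250),(258,262),(258,280),(258,300),(258,318),(240,262),(280,262)]:
    n=cv2.undistortPoints(np.array([[[u,v]]],float),k,c["dist_coeffs"]).ravel();d=z[v,u];print(u,v,(E@[n[0]*d,n[1]*d,d,1])[:3].round(4))
s=tw(-.1435,-.002,0)[:2]
bot.goto((*s,.18),quat(YAWY));bot.movel((*s,.077),max_speed=.08)
c=snap("side","hook");d=snap("wrist","hookw")
u,v=cv2.projectPoints(np.array([[*s,.09]]),*(lambda M:(cv2.Rodrigues(M[:3,:3])[0],M[:3,3]))(np.linalg.inv(c["extrinsics"])),K(c),c["dist_coeffs"])[0].ravel();print(u,v)
u,v=int(u),int(v)
i=cv2.resize(c["img"][v-35:v+35,u-45:u+45],(514,400),interpolation=cv2.INTER_CUBIC)
cv2.imwrite("pics/hookc.png",np.hstack([i,cv2.resize(d["img"][:,180:340],(167,400))]))
```

```text
[ 4.60116609e-01 -3.20739701e-04  4.18200511e-01] [ 0.21 -0.52 -0.5 ] 0.00012367028637707907
250 228 [0.4556 0.011  0.449 ]
258 228 [0.4597 0.0107 0.4483]
266 228 [0.4638 0.0108 0.4486]
250 235 [0.4558 0.0107 0.4567]
262 240 [0.4616 0.0104 0.4615]
258 250 [0.4597 0.0108 0.4721]
258 262 [0.4597 0.0079 0.4771]
258 280 [ 0.4597 -0.0005  0.4775]
258 300 [ 0.4597 -0.0102  0.478 ]
258 318 [ 0.4598 -0.3709  0.0699]
240 262 [0.4528 0.0132 0.4861]
280 262 [0.4683 0.0126 0.4849]
252.87577726081878 185.93175914619917
```

View pics/hookc.png

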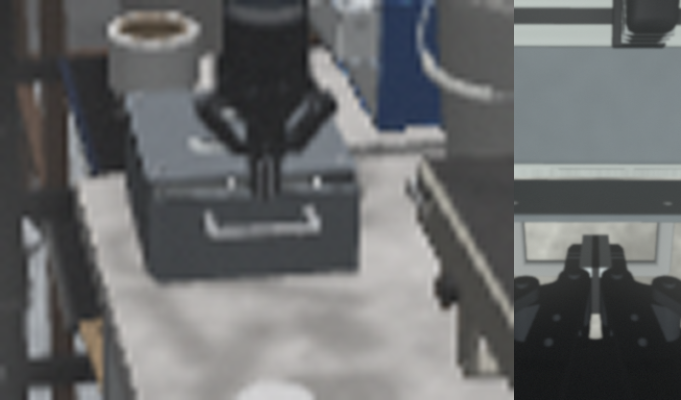

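The fingertips look well above the bar in the side view. The wrist depth puts the closed tips about 30 mm behind the reported TCP, where the stated overhang puts them 17 mm ahead of it. I'll settle it with a gentle touch on the bench, and measure the open tips as well.

Run:
```python
from h import *
c=load("w_test");z=c["range_z"];E=c["extrinsics"];k=K(c)
for u,v in [(163,240),(163,245),(165,250),(345,240),(345,245),(350,250)]:
    n=cv2.undistortPoints(np.array([[[u,v]]],float),k,c["dist_coeffs"]).ravel();d=z[v,u];print(u,v,(E@[n[0]*d,n[1]*d,d,1])[:3].round(4))
e=np.array(bot.observe()["ee_pos"]);bot.movel(e+[0,0,.11])
bot.goto((.47,-.03,.10),quat(0));bot.movel((.47,-.03,.04),max_speed=.08)
p=np.array([.47,-.03,.04]);f0=F();print(f0)
for i in range(38):
    p[2]-=.002;bot.movel(p,max_speed=.03);f=F()-f0
    if f[2]>3: break
o=bot.observe();print(p[2],o["ee_pos"],f,o["time_s"])
p[2]+=.05;bot.movel(p)
```

```text
163 240 [0.4148 0.1998 0.4624]
163 245 [0.417  0.2007 0.4691]
165 250 [0.4171 0.1973 0.4676]
345 240 [0.5023 0.1981 0.459 ]
345 245 [0.5023 0.1957 0.4598]
350 250 [0.5025 0.1966 0.4664]
[-0.31691942  0.18783489  0.64819961]
-0.022000000000000026 [ 0.47026342 -0.03003476 -0.0211002 ] [-3.8497738   0.97752465 14.0888608 ] 26.6917
```

The closed tips touch the bench at reported TCP z ≈ -0.0205. So the real tool point sits 37.5 mm behind the reported one, while laterally it agrees. I'll correct every z by -0.0375 and hook again.

```bash
cat >> h.py <<'E'
DZ=np.array([0,0,-.0375])   # measured: true TCP is 37.5 mm behind the reported one (tool down)
def goto(p,q): bot.goto(np.asarray(p)+DZ,q)
def movel(p,sp=.15): bot.movel(np.asarray(p)+DZ,max_speed=sp)
def ee(): return np.array(bot.observe()["ee_pos"])-DZ
def push(p,dirn,maxd,fmax,step=.004,sp=.05):
    f0=F();p=np.array(p,float);d=0
    while d<maxd:
        d+=step;movel(p+d*dirn,sp);f=(F()-f0)@dirn
        if -f>fmax: break
    return round(d,4),round(f,2),ee().round(4)
E
python3 - <<'E'
from h import *
q=quat(YAWY); s=tw(-.1455,-.002,.0)[:2]
goto((*s,.16),q)
f0=F();movel((*s,.077),.08);print((F()-f0).round(2))
D=np.r_[-X,0];p=np.r_[s,.077]
movel(p+.03*D,.06);print((F()-f0).round(2))
movel(p+.15*D,.1);print((F()-f0).round(2))
d,f,e=push(p+.15*D,D,.05,10);print(d,f,e,bot.observe()["time_s"])
movel(e-.005*D);movel(e-.005*D+[0,0,.10]);bot.ungrasp()
bot.goto((.46,.0,.42),quat(0));c=snap("wrist","w_open2")
print(tins(c).round(4))
E
```

```text
[ 0.18  0.22 -0.62]
[-0.28  0.25 -0.95]
[ 0.61  0.39 -1.35]
0.02 -10.9 [ 0.4716 -0.0515  0.077 ] 32.3417
[[ 1.300e-03  4.280e-01 -1.859e-01  3.090e-02  1.780e+02]
 [ 3.300e-03  4.352e-01 -3.571e-01  2.990e-02  1.780e+02]]
```

View pics/w_open2.png

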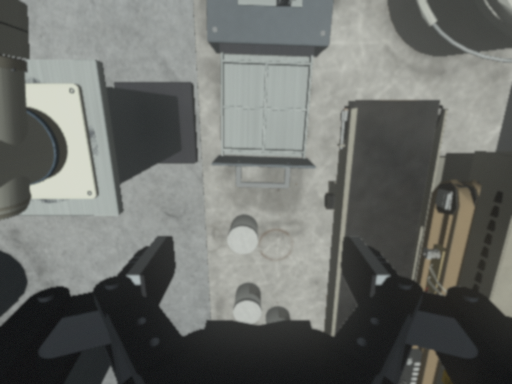

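The tray is out: panel at row ~160, wall cross at about (265,107), tins at (243,238) and (247,308) with a third at (278,314). Now I'll place the pockets, then pick the first tin.

Run:
```python
from h import *
c=load("w_open2")
print("cross",onplane(c,[(265,107)],.032).round(4),"corners in/out",onplane(c,[(224,61),(311,63),(306,152),(223,150)],.032).round(4).tolist())
print("panel",onplane(c,[(213,158),(313,160),(212,163),(314,166)],.097).round(4).tolist(),"bar",onplane(c,[(264,184)],.081).round(4))
print("expect cross",tw(-.19,0,.032))
i=c["img"][40:200,190:340];cv2.imwrite("pics/crop4.png",cv2.resize(i,None,fx=3.5,fy=3.5,interpolation=cv2.INTER_CUBIC))
```

```text
cross [[0.4728 0.0719 0.032 ]] corners in/out [[0.3984, 0.1514, 0.032], [0.5552, 0.1481, 0.032], [0.5539, -0.0128, 0.032], [0.3911, -0.0089, 0.032]]
panel [[0.3813, -0.0135, 0.097], [0.5557, -0.017, 0.097], [0.3792, -0.0224, 0.097], [0.558, -0.0276, 0.097]] bar [[ 0.4708 -0.0647  0.081 ]]
expect cross [0.47322915 0.07247878 0.032     ]
```

View pics/crop4.png

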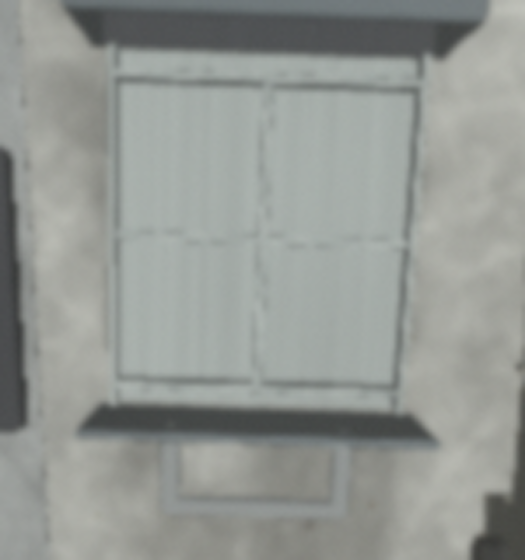

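The wall cross lands within 1 mm of its expected place, so the frame is good. I'll pick and place the first tin, looking again right before and after.

```bash
cat >> h.py <<'E'
POCK={0:(-.04,-.04),1:(-.04,.04),2:(.04,-.04),3:(.04,.04)}
def look(name):
    goto((.46,-.33,.3975),quat(0));c=snap("wrist",name);t=tins(c);print("tins",t[:,1:4].round(4).tolist());return t[:,1:3]
def pick_place(tin,k,pyaw,yaw):
    x,y=tin
    goto((x,y,.16),quat(pyaw));movel((x,y,.048),.12);bot.grab(35)
    w=bot.observe()["gripper_width"];print("width",w)
    if not .05<w<.068: bot.ungrasp();movel((x,y,.16));return False
    movel((x,y,.20),.2)
    P=tw(-.19+POCK[k][0],POCK[k][1],0)[:2]
    goto((*P,.20),quat(yaw));movel((*P,.10),.15)
    f0=F();movel((*P,.062),.06);print("place f",(F()-f0).round(2),"w",bot.observe()["gripper_width"])
    bot.ungrasp();movel((*P,.17),.15);print("t",bot.observe()["time_s"]);return True
E
python3 - <<'E'
from h import *
t=look("l1");A_=t[np.argmax(t[:,1])]
print(pick_place(A_,2,YAWY,YAWY))
goto((.46,.0,.4575),quat(0));c=snap("wrist","p1");print(tins(c,.082).round(4))
print(tw(-.15,-.04,0))
E
```

```text
tins [[0.4294, -0.1824, 0.033], [0.4349, -0.3581, 0.0312], [0.5077, -0.4268, 0.0321]]
width 0.06178144730853742
place f [ 0.31  0.46 -0.14] w 0.06115737715925896
t 44.0917
True
[[ 1.000e-03  5.134e-01  1.091e-01  3.150e-02  1.780e+02]
 [ 4.800e-03  4.364e-01 -3.469e-01  2.820e-02  1.820e+02]]
[0.51436432 0.11131044 0.        ]
```

View pics/p1.png

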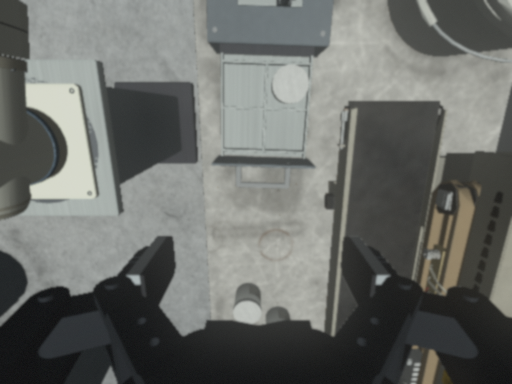

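The first tin stands in pocket 2 (image (290,84); 2 mm from the pocket centre). Next, the second and third tins.

Run:
```python
from h import *
t=look("l2");B=t[np.argmax(t[:,1])]
print(pick_place(B,1,YAWY,YAWY))
t=look("l3");print(len(t))
if len(t)==1: print(pick_place(t[0],3,YAWY,YAWX+np.pi/4))
goto((.46,.0,.4575),quat(0));c=snap("wrist","p3");print(tins(c,.082).round(4));print(tins(snap("top","top3"),.075).round(3))
for k in (1,2,3): print(k,tw(-.19+POCK[k][0],POCK[k][1],0).round(4))
```

```text
tins [[0.4349, -0.3588, 0.0315], [0.5078, -0.4259, 0.0317]]
width 0.061096170302207896
place f [ 0.59  0.48 -0.56] w 0.061139712176694616
t 54.2333
True
tins [[0.5071, -0.426, 0.0316]]
1
width 0.061199820291374676
place f [-0.34  0.18 -1.29] w 0.06096089275361264
t 64.025
True
[[9.000e-04 4.322e-01 3.500e-02 3.180e-02 1.780e+02]
 [1.200e-03 4.323e-01 1.122e-01 3.160e-02 1.780e+02]
 [1.800e-03 5.221e-01 1.159e-01 3.020e-02 1.820e+02]]
[]
1 [0.4321 0.0336 0.    ]
2 [0.5144 0.1113 0.    ]
3 [0.4344 0.1136 0.    ]
```

View pics/p3.png

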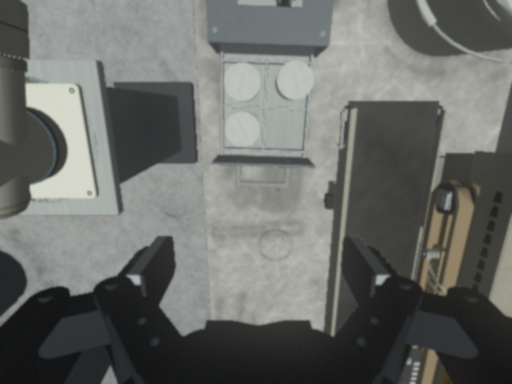

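All three tins are in pockets: (243,81), (295,81) and (242,128). The first has moved about 8 mm to its pocket wall, so I'll check from depth that it's upright on the floor.

Run:
```python
from h import *
for nm in ("p1","p3"):
    c=load(nm);z=c["range_z"];E=c["extrinsics"];k=K(c)
    for u0,v0 in [(242,81),(290,84),(295,81),(242,128)]:
        P=[]
        for v in range(v0-11,v0+12,2):
            for u in range(u0-11,u0+12,2):
                n=cv2.undistortPoints(np.array([[[u,v]]],float),k,c["dist_coeffs"]).ravel();d=z[v,u];P.append((E@[n[0]*d,n[1]*d,d,1])[:3])
        P=np.array(P);a=np.linalg.lstsq(np.c_[P[:,:2]-P[:,:2].mean(0),np.ones(len(P))],P[:,2],rcond=None)[0];print(nm,u0,v0,a.round(4),P[:,2].min().round(3),P[:,2].max().round(3))
```

```text
p1 242 81 [ 1.4728 -2.6943  0.0245] 0.01 0.583
p1 290 84 [-1.1445 -0.9654  0.0862] 0.081 0.583
p1 295 81 [-0.2671 -0.2722  0.0813] 0.013 0.085
p1 242 128 [-0.0046  0.0047  0.0126] 0.01 0.015
p3 242 81 [ 0.6344 -1.1131  0.0863] 0.08 0.584
p3 290 84 [0.1009 0.1255 0.0818] 0.019 0.085
p3 295 81 [-0.0012  0.0105  0.0829] 0.081 0.085
p3 242 128 [1.0928 1.4432 0.0897] 0.081 0.584
```

It's flat at z = 0.083, so it stands upright on the floor inside its pocket. Now I'll push the tray home.

Run:
```python
from h import *
q=quat(YAWY);D=np.r_[X,0]
goto(tw(-.362,0,.16),q);bot.grab(30);movel(tw(-.362,0,.074),.12)
f0=F();movel(tw(-.335,0,.074),.06);movel(tw(-.175,0,.074),.08);print((F()-f0).round(2))
d,f,e=push(tw(-.175,0,.074),D,.05,14,step=.003,sp=.04);print(d,f,e,"tester x",(e[:2]-T0)@X,bot.observe()["time_s"])
movel(e-.02*D);movel(e-.02*D+[0,0,.12]);bot.ungrasp()
bot.goto((.46,.19,.42),quat(0));c=snap("wrist","w_home")
cv2.imwrite("pics/crop5.png",cv2.resize(c["img"][20:205,195:345],None,fx=3.2,fy=3.2,interpolation=cv2.INTER_CUBIC))
t=tins(c);print(t)
```

```text
[ 0.25 -0.29  0.19]
0.024 -27.26 [0.4742 0.107  0.0741] tester x -0.15546513900296438 73.5083
[]
```

View pics/crop5.png

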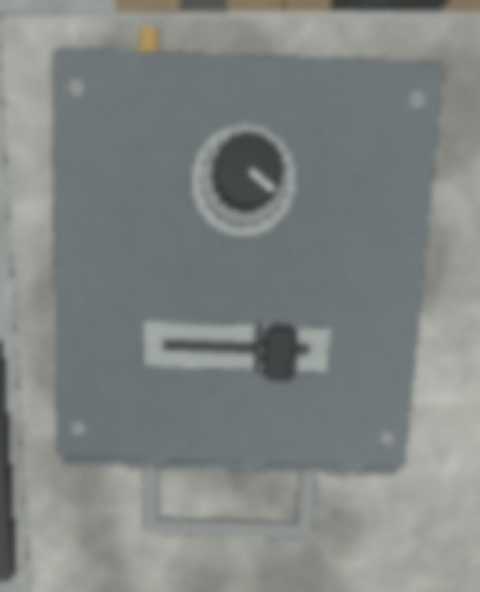

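The panel is flush with the box (handle at row 527), so the tray is home. Now the lock: grip it across its slide direction and drag it to the stop.

Run:
```python
from h import *
q=quat(YAWY);s=np.array([.4967,.228])
goto((*s,.21),q);f0=F();movel((*s,.131),.1);print((F()-f0).round(2));bot.grab(40)
o=bot.observe();print("w",o["gripper_width"],(F()-f0).round(2),ee())
D=np.r_[Y,0];p=np.r_[s,.131]
movel(p+.036*D,.06);print((F()-f0).round(2))
d,f,e=push(p+.036*D,D,.03,12,step=.002,sp=.04);print(d,f,e,bot.observe()["gripper_width"],bot.observe()["time_s"])
bot.ungrasp();movel(e+[0,0,.1])
goto((.46,.19,.4575),quat(0));c=snap("wrist","w_lock")
cv2.imwrite("pics/crop6.png",cv2.resize(c["img"][20:205,195:345],None,fx=3.2,fy=3.2,interpolation=cv2.INTER_CUBIC))
```

```text
[-0.67  0.12  1.48]
w 0.015380375725665455 [-0.89  0.13  3.2 ] [0.49686456 0.2280271  0.13123372]
[-2.87  0.73  7.52]
0.012 -19.0 [0.4524 0.2294 0.1313] 0.01496760698710811 81.5167
```

View pics/crop6.png

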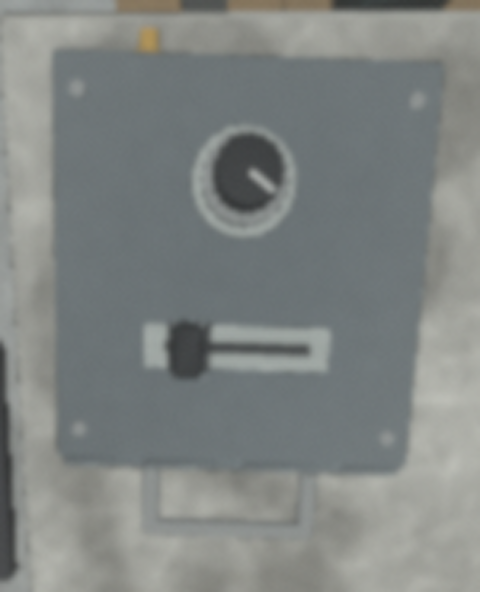

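The lock grip moved 45 mm onto its stop (now at (187,350), slot end covered, 19 N at the stop). Now the cap: start with joint 6 near its lower limit and turn clockwise (j6 increasing) while watching the torque.

Run:
```python
from h import *
s=np.array([.4799,.3064])
q=np.array(bot.inverse_kinematics(np.r_[s,.23]+DZ,quat(np.pi)));print(q.round(2))
q[5]=-2.95;bot.move_joints(q);print(ee(),bot.observe()["gripper_width"])
f0=F();movel((*s,.143),.1);bot.grab(80)
o=bot.observe();print("w",o["gripper_width"],(F()-f0).round(2));t0=np.array(o["wrist_torque"])
j=np.array(o["joints"]);n=0;log=[]
while j[5]<2.8:
    j[5]+=.2;bot.move_joints(j);o=bot.observe();t=(np.array(o["wrist_torque"])-t0)[2];log.append((round(j[5],2),round(t,3)))
    n=n+1 if abs(t)>.17 else 0
    if n>=8: break
print(log);print(o["gripper_width"],(F()-f0).round(2),o["time_s"])
```

```text
[ 0.42  0.3   0.03  1.3   0.   -1.15]
[0.47998038 0.30638406 0.23009571] 0.08547901504090545
w 0.028766456355805322 [-1.07  4.19  4.46]
[(np.float64(-2.75), np.float64(0.062)), (np.float64(-2.55), np.float64(0.015)), (np.float64(-2.35), np.float64(0.009)), (np.float64(-2.15), np.float64(-0.016)), (np.float64(-1.95), np.float64(0.004)), (np.float64(-1.75), np.float64(-0.034)), (np.float64(-1.55), np.float64(-0.008)), (np.float64(-1.35), np.float64(-0.001)), (np.float64(-1.15), np.float64(0.05)), (np.float64(-0.95), np.float64(0.041)), (np.float64(-0.75), np.float64(-0.041)), (np.float64(-0.55), np.float64(-0.001)), (np.float64(-0.35), np.float64(-0.003)), (np.float64(-0.15), np.float64(-0.035)), (np.float64(0.05), np.float64(0.038)), (np.float64(0.25), np.float64(0.025)), (np.float64(0.45), np.float64(0.038)), (np.float64(0.65), np.float64(-0.006)), (np.float64(0.85), np.float64(0.01)), (np.float64(1.05), np.float64(-0.034)), (np.float64(1.25), np.float64(0.013)), (np.float64(1.45), np.float64(-0.059)), (np.float64(1.65), np.float64(-0.017)), (np.float64(1.85), np.float64(-0.055)), (np.float64(2.05), np.float64(0.031)), (np.float64(2.25), np.float64(0.077)), (np.float64(2.45), np.float64(0.002)), (np.float64(2.65), np.float64(-0.007)), (np.float64(2.85), np.float64(-0.079))]
0.029029585053329043 [4.67 0.89 0.4 ] 98.425
```

No clear torque step shows in the at-rest readings. I'll release, lift straight up and read the cap's pointer.

Run:
```python
from h import *
bot.ungrasp();movel(ee()+[0,0,.1])
goto((.46,.19,.4575),quat(0));c=snap("wrist","w_cap")
a=load("w_lock")
f=lambda c:cv2.resize(c["img"][50:105,245:300],(400,400),interpolation=cv2.INTER_CUBIC)
cv2.imwrite("pics/crop7.png",np.hstack([f(a),f(c)]));print(bot.observe()["time_s"])
```

```text
100.875
```

View pics/crop7.png

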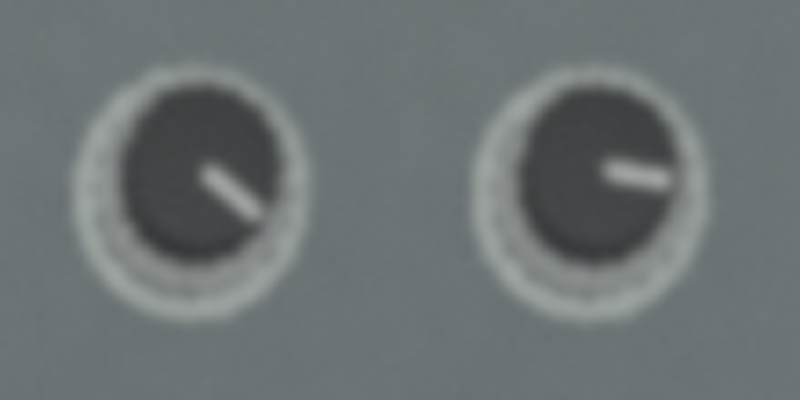

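The pointer went from about -40° to about -10°, which is a 5.8 rad clockwise turn without slipping in the fingers. At most 3.3 rad of that was needed to reach the stop, so the clutch slipped at least 2.4 rad. One last check that the lock and tray are unchanged, then I'll hand in.

Run:
```python
from h import *
a,c=load("w_lock")["img"],load("w_cap")["img"]
d=cv2.absdiff(cv2.GaussianBlur(a,(5,5),0),cv2.GaussianBlur(c,(5,5),0)).max(2)
print("lock diff",d[110:145,235:305].max(),"handle/panel diff",d[155:195,205:330].max(),"cap diff",d[60:90,255:290].max())
o=bot.observe();print(o["ee_pos"],np.round(o["ft_force"],1))
if d[110:145,235:305].max()<40 and d[155:195,205:330].max()<40: print(bot.finish_job())
```

```text
lock diff 7 handle/panel diff 7 cap diff 65
[0.46013512 0.19031315 0.41837677] [ 0.8 -0.4  0.2]
the job is handed in; nothing more can be done
None
```

The job is handed in at about 101 s: three tins (all I found) stand in the tray, which is home, the lock is on its stop, and the cap turned 5.8 rad clockwise, at least 2.4 rad of it clutch slip; that slip is worked out from the pointer, because the torque readings showed no step.

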